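# Fit the adjustable wrench and tighten the citrus press nut

## Task

The adjustable wrench has been left lying round the loose hold-down nut of the citrus press with its jaws too wide. Without lifting it off, roll its worm wheel with a fingertip until the jaws just fit the nut, and only then swing the handle gently clockwise (seen from above) until the nut comes up firm. Leave the closed-up wrench lying flat on the nut, let go of everything, and do not push the breakfast things about.

Things in the scene. Friction and masses are not known exactly. Their poses are not given: they have to be found in the camera images.
- wrench: Steel adjustable wrench, 266 mm long, lying flat and loose on the press's base plate with its jaws round the nut. Origin: on its underside, at the point between the jaws that belongs on the nut's axis. x points to the jaws' open mouth, z up; the handle runs to x = -250 mm. Head 16 mm thick, x -62 to +16 mm; fixed jaw at +y, its flat face at y = +15 mm; throat at x = -20.5 mm; movable jaw at -y.
- jaw_face (a point): Middle of the movable jaw's flat face, 8 mm above the wrench's underside. Slides only along the wrench's y; opening = 15 mm minus its y in the wrench's frame. Opening about 32.4 to 34 mm at the start; just fitting the nut at 30 mm, where the worm stalls and the fingertip skids on it. Locked by the worm: it cannot be pushed.
- worm_top (a point): Top of the knurled worm wheel, 28 mm above the bar, 36 mm from the nut's axis towards the handle: 18 mm thick, 20 mm long, axis along the wrench's y, 4 mm proud of the head. Press closed fingertips on it with 7 to 10 N and drag towards the jaws: it rolls at about 5 to 6 N of drag, closing 1.06 mm per 20 mm; at the fit the drag rises past 7 N. Dragging back opens them: lift between strokes.
- handle_mid (a point): Point on the wrench's handle where it is pushed: half-way up, on the centre line, 190 mm from the nut's axis, 14 mm above the bar. The handle is a bar 24 mm wide and 12 mm thick, its underside 8 mm above the bar; the base plate does not reach under this point.
- nut_top (a point): Centre of the upper face of the hexagon nut, on its axis, 24 mm above the bar; x is square to a pair of its flats, the pair that lies between the jaws. The nut is 30 mm across flats and 16 mm high and stands on the base plate; a thread end sticks out 6 mm above it.
- nut (a joint): Turn of the nut in rad, growing clockwise seen from above. About 0 at the start (within 0.05). It turns against 0.4 N m of friction (some 2 to 4 N at the handle point, with the wrench's own rubbing) and comes up firm at 0.55, where 6 N at the handle point is enough; well above 9 N there the wrench is forced round the nut.
- press: Citrus press, fixed to the bar. Origin: on the nut's axis, at the bar's surface. Dark steel base plate 8 mm thick, x -90 to +90 mm, y -140 to +240 mm in its own frame; a 32 mm column and a head 275 mm tall stand at y +110 to +240 mm. At the start the wrench's handle points to the press's -y; tightening swings it towards the press's -x (towards the robot).
- mug: Red ceramic mug, 80 mm wide (112 mm over its handle) and 95 mm tall, bystander; origin under its centre.
- grinder: Glass pepper grinder with a steel twist top, 56 mm wide and 132 mm tall, bystander; origin under its centre.
- coaster: Round bamboo coaster, 96 mm wide and 10 mm thick, bystander; origin under its centre.
- eggcup: Black egg cup, 48 mm wide and 60 mm tall, bystander beside the wrench's handle, on the side away from the robot; origin under its centre.
- spoon: Steel spoon with a wooden handle, 150 mm long and 20 mm high, bystander lying in front of the press; origin under it, near its middle.

How it is judged:
By the outcome, as a careful person would: the job done as asked, in the order asked, and still so for the second after the job is handed in, with the robot touching nothing.
It also fails if it takes over 72 s, if anything falls off the work surface, if the arm or the gripper's body presses on something with over 40 N, if the wrist force passes 120 N, or if a joint passes its speed limit or range.

## Robot

A 6-joint arm with a two-finger parallel gripper is mounted at the origin on the work surface. World frame = base frame: x ahead of the robot, y to its left, z up, the work surface at z = 0. Lengths are in m, angles in rad, forces in N, time in s.
With the tool pointing down it reaches from about 0.35 to 0.975 m from the base axis. Payload 4.9 kg.
Tool frame: the origin (TCP) lies at the very end of the fingers, on their centre line; the grasp point (between the pads) lies 19 mm behind it (manip.tcp_to_grasp is the distance from the TCP to the grasp point, in m); z points along the fingers, y is the direction in which the jaws open and shut (so a half turn about z gives the same grasp; the last joint's range is limited). The gripper opens to 85 mm and grips with 20 to 120 N. Pads are 22 mm wide; open, the fingers measure 114 mm over their backs; the gripper's body (76 mm by 85 mm) begins 54 mm behind the grasp point. The pads swing forward as they close: fully open they stand 13 mm farther back than shut.
Start: joints at [1.007, 0.053, 1.613, -0, 1.476, -0.119], TCP at [0.269, 0.564, 0.231] pointing down, gripper open.
Joint ranges: [-3.01, 3.01], [-1.01, 2.22], [0.06, 2.58], [-1.02, 4.17], [0.09, 2.62], [-3.14, 3.14]. Speed limits (rad/s): [2.57, 2.57, 3.14, 3.14, 3.14, 3.14].

## Interface

Orientations are given as a unit quaternion [w, x, y, z].
In Python, from plant import sensors, cams, job, finder, manip gives the robot as it stands.
- The arm moves only by the shell command python3 -m pendant 'ROWS'. ROWS is JSON, a list of rows, each an object of numbers: "wx", "wy", "wz": the turn, a rotation vector about the tool's x, y, z in degrees; "dx", "dy", "dz": the shift along the tool's x, y, z in m; "hand": the gripper's target within -1 to 1 (fully open at 1, half-way at 0, shut at -1). A call has 1 to 20 rows; each row is the pose to reach, as a shift and turn from the pose commanded when the call began, along the tool's axes at that moment; what a row does not reach only later rows make up. A row lasts 1/12 s, in which the tool goes at most 41.7 mm and 7.16 degrees, less where a joint would pass 70% of its speed; a pose out of reach is approached as far as the arm can. A call with a gripper value outside its range is refused whole. The fingers move at their own pace and stop on an object; the grip force is fixed at half the most. Time passes only in rows, so rows that repeat a pose let the fingers close. It gives the time, the measured TCP pose, the force and the opening at its end, in the units of the state.
- sensors.state(): the state, without advancing time (a new reading comes with each control period).
- cams.grab_frame(name): name is "scene" or "top"; returns (picture, depth): 384x512x3 uint8, red, green, blue; 384x512 float32, m along the optical axis (not along the pixel's ray), 0 where there is no reading.
- cams.calibration(name): a dict with "fov_y" (degrees; the focal length in pixels is half the picture's height over the tangent of half this angle, whatever the lens; pixels are square), "cx", "cy" (the principal point, pixels), "pose" (4x4, takes a point from camera to world coordinates). Camera axes: x right, y down, z forward; pixel columns grow to the right and rows downward; lengths in m; the calibration is good to about 2 mm. A picture is of the moment at which its call begins. calibration takes no time and is no camera call.
- job.job_done(): hands the job in, once; it reports no verdict.
Trained networks look in the newest picture that a camera, given by its name, has taken for a name from the list of things; names that differ only in an ending like _2 or _b are one class to them, and where a whole thing is asked for, a point or a joint stands for the part that bears it (a point fixed in the world has none). Each returns a list of dicts, best first, with "score" (0 to 1); they miss things now and then, are a little off and sometimes report something else, mostly with a low value. They report only what shows in the picture. A call takes as long as a camera call.
- finder.look_for(camera, thing): "position" ([x, y, z] in m, in world coordinates, good to about 4 mm: the middle of the surface that is visible of it).
The state is a dict: "time": time; "joint_pos": joint angles; "joint_vel": joint speeds; "joint_efforts": joint torques, N m; "tool_pos": TCP position; "tool_rot": TCP orientation; "contact_force": force on the tool from outside, world axes, zero at the start; "ft_torque": the same for the moment, N m; "gripper_width": opening from 0.0 (shut) to 1.0 (fully open).
Only numpy, scipy, OpenCV 4.12 (cv2) and the standard library are available. Lean on these libraries where they do the work, as an engineer would, in place of code of your own. Each camera call takes 0.05 s, during which the arm holds its last target. There are 200 camera calls.

## Working session

There is one attempt and no reset: what is moved stays moved. The work goes in short steps, Python scripts to look and compute and a shell command to move; the robot and the scene stay as the last step left them, time stands still between calls to the robot, and variables do not carry over. Pictures are saved under pics/ and viewed, about 8 in all and at most 12, crops included, and the job is handed in when it is done.

```bash
mkdir -p pics; ls
cat > h.py <<'E'
import numpy as np, cv2
from plant import sensors, cams, job, finder, manip
def ray(cam,u,v,z):
    c=cams.calibration(cam); P=np.array(c["pose"]); f=192/np.tan(np.radians(c["fov_y"])/2)
    d=P[:3,:3]@np.array([(u-c["cx"])/f,(v-c["cy"])/f,1]); o=P[:3,3]
    return o+d*(z-o[2])/d[2]
def pix(cam,p):
    c=cams.calibration(cam); P=np.array(c["pose"]); f=192/np.tan(np.radians(c["fov_y"])/2)
    q=P[:3,:3].T@(np.array(p)-P[:3,3]); return c["cx"]+f*q[0]/q[2], c["cy"]+f*q[1]/q[2]
E
python3 - <<'E'
from h import *
s=sensors.state(); print({k:np.round(v,3).tolist() for k,v in s.items()})
ims=[]
for n in("top","scene"):
    c=cams.calibration(n); print(n,c["fov_y"],c["cx"],c["cy"],np.round(c["pose"],3).tolist())
    im,d=cams.grab_frame(n); cv2.imwrite(f"pics/{n}0.png",im[...,::-1]); np.save(f"{n}0.npy",d)
    for t in("worm_top","nut_top","handle_mid","jaw_face","mug","grinder","coaster","eggcup","spoon"):
        r=finder.look_for(n,t)[:2]
        print(n,t,[(np.round(x["position"],3).tolist(),round(x["score"],2)) for x in r])
print(sensors.state()["time"])
E
```

```text
pics
{'time': 0.0, 'joint_pos': [1.007, 0.053, 1.614, -0.0, 1.476, -0.119], 'joint_vel': [0.001, -0.0, 0.002, -0.002, 0.002, 0.001], 'joint_efforts': [0.0, -39.368, -37.018, -0.0, 0.007, 0.0], 'tool_pos': [0.269, 0.564, 0.23], 'tool_rot': [-0.0, 0.221, 0.975, -0.001], 'contact_force': [0.579, -0.583, -0.045], 'ft_torque': [0.075, -0.01, -0.05], 'gripper_width': 0.996}
top 51.78022527779258 256.2789127101046 189.08591640435122 [[-0.07, -0.972, 0.226, 0.425], [-0.998, 0.069, -0.012, -0.019], [-0.004, -0.226, -0.974, 0.849], [0.0, 0.0, 0.0, 1.0]]
top worm_top [([0.569, 0.055, 0.015], 0.75), ([0.545, 0.13, 0.026], 0.54)]
top nut_top [([0.547, 0.133, 0.02], 0.6)]
top handle_mid [([0.567, 0.054, 0.022], 0.86), ([0.545, 0.134, 0.024], 0.25)]
top jaw_face [([0.569, 0.133, 0.026], 0.64)]
top mug [([0.607, -0.244, 0.051], 0.78)]
top grinder [([0.671, 0.217, 0.106], 0.7), ([0.605, -0.242, 0.047], 0.39)]
top coaster [([0.706, -0.019, 0.009], 0.61)]
top eggcup [([0.681, 0.112, 0.048], 0.81)]
top spoon [([0.415, 0.241, 0.015], 0.8)]
scene 43.16696466456481 253.6180197913835 189.20930615286622 [[-0.227, 0.52, -0.824, 1.578], [0.974, 0.1, -0.205, 0.224], [-0.024, -0.848, -0.529, 0.693], [0.0, 0.0, 0.0, 1.0]]
scene worm_top [([0.576, 0.047, 0.017], 0.84)]
scene nut_top [([0.556, 0.134, 0.026], 0.47)]
scene handle_mid [([0.575, 0.053, 0.018], 0.76)]
scene jaw_face [([0.579, 0.139, 0.016], 0.58)]
scene mug [([0.63, -0.229, 0.063], 0.76)]
scene grinder [([0.695, 0.226, 0.074], 0.67), ([0.418, 0.186, 0.012], 0.45)]
scene coaster [([0.716, -0.021, 0.01], 0.73), ([0.691, 0.113, 0.048], 0.51)]
scene eggcup [([0.691, 0.111, 0.048], 0.61), ([0.578, 0.052, 0.017], 0.61)]
scene spoon [([0.419, 0.186, 0.015], 0.54)]
1.0
```

Run:
```python
import cv2
a=cv2.imread("pics/top0.png"); cv2.imwrite("pics/top0b.png",cv2.resize(a,(768,576),interpolation=cv2.INTER_CUBIC))
from h import *
u,v=pix("top",(0.56,0.10,0.02)); u=int(u);v=int(v); print(u,v)
x0,y0=u-100,v-75; cv2.imwrite("pics/top0c.png",cv2.resize(a[y0:y0+150,x0:x0+200],(800,600),interpolation=cv2.INTER_CUBIC)); print(x0,y0)
```

```text
197 219
97 144
```

View pics/top0b.png

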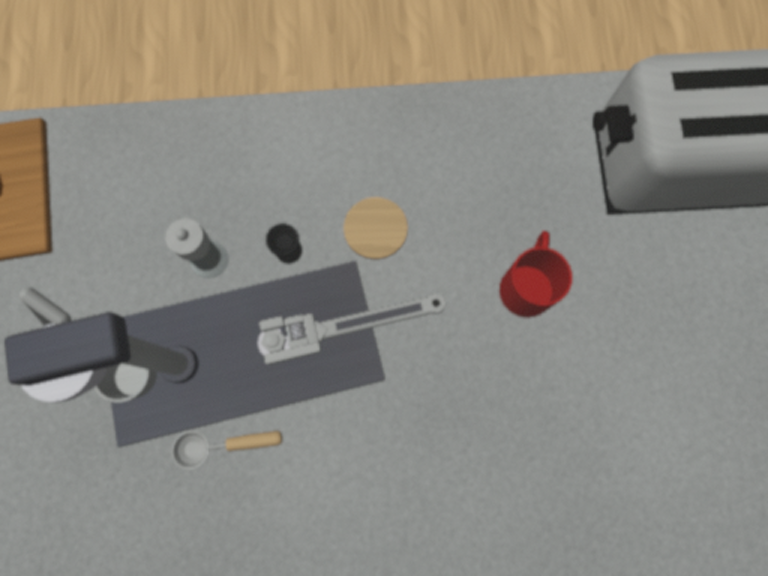

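View pics/top0c.png

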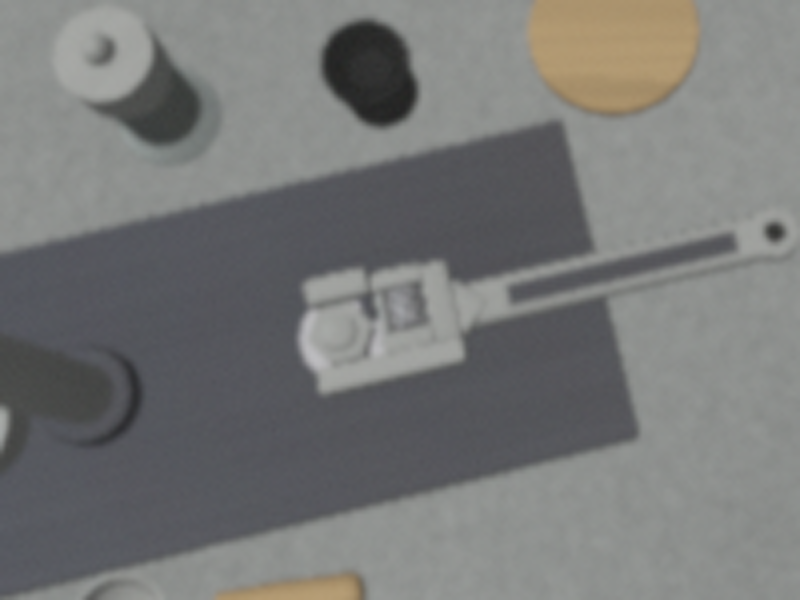

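Run:
```python
from h import *
def C(u,v,z): return ray("top",97+(u+.5)/4-.5,144+(v+.5)/4-.5,z)
n=C(338,333,.030); w=C(405,304,.028); h=C(775,232,.020); g=C(500,297,.020);e1=C(563,122,.008); e2=C(637,436,.008)
for p in (n,w,h,g,e1,e2): print(np.round(p,4))
a=(n-h)[:2]; L=np.hypot(*a); a/=L; b=np.array([-a[1],a[0]]); print("L",L,"dir",np.degrees(np.arctan2(a[1],a[0])))
for p in (w,g): print("in wrench",np.round([(p-n)[:2]@a,(p-n)[:2]@b],4))
d=e2-e1; print("plate edge",np.hypot(*d[:2]),np.degrees(np.arctan2(d[1],d[0])))
D=np.load("top0.npy"); 
for (u,v) in((181,227),(198,220),(232,215),(210,300)):
    c=cams.calibration("top");P=np.array(c["pose"]);f=192/np.tan(np.radians(c["fov_y"])/2);z=D[v,u]
    print(np.round(P[:3,:3]@np.array([(u-c["cx"])/f*z,(v-c["cy"])/f*z,z])+P[:3,3],4))
```

```text
[0.546  0.1324 0.03  ]
[0.5591 0.0974 0.028 ]
[ 0.5852 -0.1     0.02  ]
[0.5606 0.0482 0.02  ]
[0.6573 0.0097 0.008 ]
[ 0.4837 -0.019   0.008 ]
L 0.23570893341708501 dir 99.56526290815617
in wrench [-0.0367 -0.0071]
in wrench [-0.0855 -0.0004]
plate edge 0.17588761573939046 -170.6150668047772
[0.5459 0.1328 0.0293]
[0.5589 0.0976 0.0245]
[0.5657 0.0261 0.0172]
[ 0.3941  0.0826 -0.0012]
```

Run:
```python
from h import *
a=cv2.imread("pics/scene0.png")
u,v=pix("scene",(0.56,0.10,0.02)); u=int(u);v=int(v)
x0,y0=u-100,v-75; cv2.imwrite("pics/scene0c.png",cv2.resize(a[y0:y0+150,x0:x0+200],(800,600),interpolation=cv2.INTER_CUBIC)); print(x0,y0)
```

```text
203 126
```

View pics/scene0c.png

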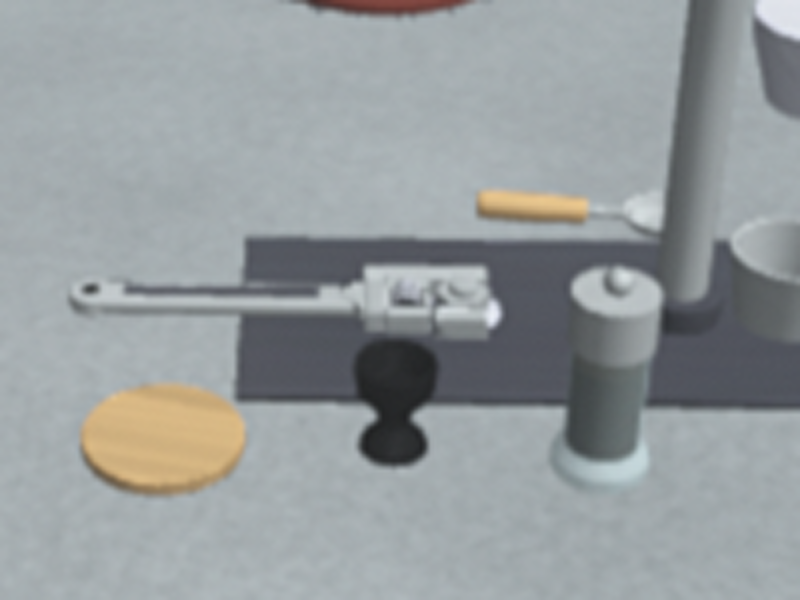

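```bash
cat >> h.py <<'E'
from scipy.spatial.transform import Rotation as R
def tool(): 
    s=sensors.state(); q=s["tool_rot"]; return np.array(s["tool_pos"]), R.from_quat([q[1],q[2],q[3],q[0]])
def delta(p,yaw=None):
    t,r=tool(); d=r.inv().apply(np.array(p)-t); w=np.zeros(3)
    if yaw is not None:
        c,s=np.cos(np.radians(yaw)),np.sin(np.radians(yaw))
        w=np.degrees((r.inv()*R.from_matrix(np.array([[c,s,0],[s,-c,0],[0,0,-1]]))).as_rotvec())
    return np.round(d,4), np.round(w,2)
N=np.array([.546,.1324]); ang=np.radians(99.57); a=np.array([np.cos(ang),np.sin(ang)]); b=np.array([-a[1],a[0]])
def W(x,y,z): return np.r_[N+x*a+y*b,z]
E
python3 -c "
from h import *
print(delta((.38,.08,.25),99.57)); print(delta(W(-.045,-.007,.10),99.57)); print(W(-.045,-.007,.1))"
```

```text
(array([-0.3086, -0.3892, -0.0187]), array([ 0.  , -0.  , 54.94]))
(array([-0.4675, -0.3033,  0.1313]), array([ 0.  , -0.  , 54.94]))
[0.56038394 0.08919002 0.1       ]
```

```bash
A='x'; python3 -m pendant '[{"dx":-0.309,"dy":-0.389,"dz":-0.02,"wz":54.9,"hand":-1},{"dx":-0.309,"dy":-0.389,"dz":-0.02,"wz":54.9,"hand":-1},{"dx":-0.309,"dy":-0.389,"dz":-0.02,"wz":54.9,"hand":-1},{"dx":-0.309,"dy":-0.389,"dz":-0.02,"wz":54.9,"hand":-1},{"dx":-0.309,"dy":-0.389,"dz":-0.02,"wz":54.9,"hand":-1},{"dx":-0.309,"dy":-0.389,"dz":-0.02,"wz":54.9,"hand":-1},{"dx":-0.309,"dy":-0.389,"dz":-0.02,"wz":54.9,"hand":-1},{"dx":-0.309,"dy":-0.389,"dz":-0.02,"wz":54.9,"hand":-1},{"dx":-0.309,"dy":-0.389,"dz":-0.02,"wz":54.9,"hand":-1},{"dx":-0.309,"dy":-0.389,"dz":-0.02,"wz":54.9,"hand":-1},{"dx":-0.309,"dy":-0.389,"dz":-0.02,"wz":54.9,"hand":-1},{"dx":-0.309,"dy":-0.389,"dz":-0.02,"wz":54.9,"hand":-1},{"dx":-0.309,"dy":-0.389,"dz":-0.02,"wz":54.9,"hand":-1},{"dx":-0.468,"dy":-0.303,"dz":0.131,"wz":54.9,"hand":-1},{"dx":-0.468,"dy":-0.303,"dz":0.131,"wz":54.9,"hand":-1},{"dx":-0.468,"dy":-0.303,"dz":0.131,"wz":54.9,"hand":-1},{"dx":-0.468,"dy":-0.303,"dz":0.131,"wz":54.9,"hand":-1},{"dx":-0.468,"dy":-0.303,"dz":0.131,"wz":54.9,"hand":-1},{"dx":-0.468,"dy":-0.303,"dz":0.131,"wz":54.9,"hand":-1},{"dx":-0.468,"dy":-0.303,"dz":0.131,"wz":54.9,"hand":-1}]'
python3 -c "
from h import *
print(delta(W(-.045,-.007,.04),99.57), sensors.state()['gripper_width'],sensors.state()['time'],np.round(sensors.state()['joint_pos'],2))
im,d=cams.grab_frame('scene'); u,v=[int(k) for k in pix('scene',(0.56,0.10,0.05))]
cv2.imwrite('pics/s1.png',cv2.resize(im[v-75:v+75,u-100:u+100,::-1],(800,600),interpolation=cv2.INTER_CUBIC))"
```

```text
(array([-0.4675, -0.3033,  0.1913]), array([ 0.  , -0.  , 54.94])) 1.000592480406466 1.0 [ 1.01  0.05  1.61  0.    1.48 -0.12]invalid input
```

View pics/s1.png

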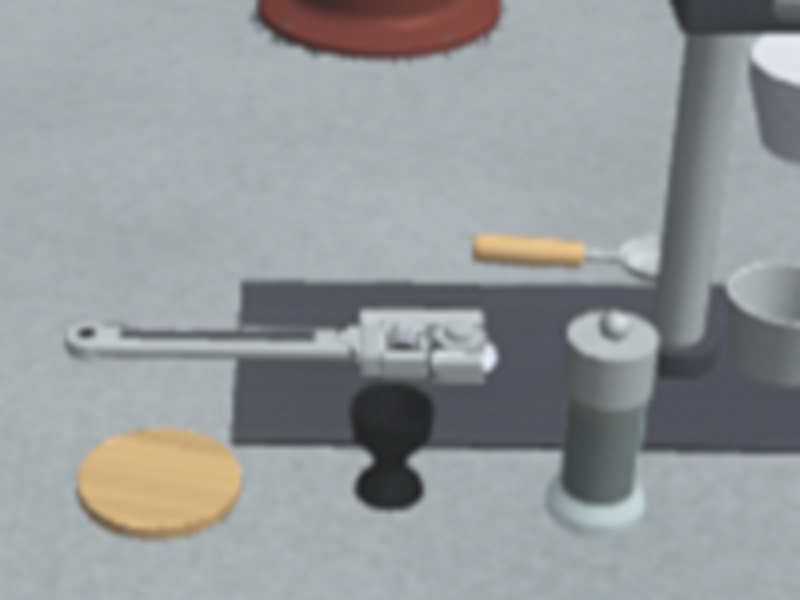

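```bash
python3 -m pendant '[{"wx":0,"wy":0,"wz":7,"dx":-0.024,"dy":-0.03,"dz":0,"hand":-1}]'; python3 -m pendant '[{"wz":7,"dx":-0.024,"dy":-0.03,"hand":-1}]'
```

```text
time: 1.13
tool_pos: [0.2767, 0.5296, 0.2304]
tool_rot: [-0.001, 0.279, 0.96, 0.0]
contact_force: [-0.2, -2.2, -0.6]
gripper_width: 0.885invalid input
```

```bash
python3 -c "
from h import *
print(delta((.38,.08,.25),99.57)); print(delta(W(-.045,-.007,.10),99.57))"
```

```text
(array([-0.328 , -0.3244, -0.0203]), array([-2.000e-02, -1.000e-01,  4.805e+01]))
(array([-0.4756, -0.2201,  0.1295]), array([-2.000e-02, -1.000e-01,  4.805e+01]))
```

```bash
python3 -m pendant '[{"wx":0,"wy":0,"wz":48,"dx":-0.328,"dy":-0.324,"dz":-0.02,"hand":-1},{"wx":0,"wy":0,"wz":48,"dx":-0.328,"dy":-0.324,"dz":-0.02,"hand":-1},{"wx":0,"wy":0,"wz":48,"dx":-0.328,"dy":-0.324,"dz":-0.02,"hand":-1},{"wx":0,"wy":0,"wz":48,"dx":-0.328,"dy":-0.324,"dz":-0.02,"hand":-1},{"wx":0,"wy":0,"wz":48,"dx":-0.328,"dy":-0.324,"dz":-0.02,"hand":-1},{"wx":0,"wy":0,"wz":48,"dx":-0.328,"dy":-0.324,"dz":-0.02,"hand":-1},{"wx":0,"wy":0,"wz":48,"dx":-0.328,"dy":-0.324,"dz":-0.02,"hand":-1},{"wx":0,"wy":0,"wz":48,"dx":-0.328,"dy":-0.324,"dz":-0.02,"hand":-1},{"wx":0,"wy":0,"wz":48,"dx":-0.328,"dy":-0.324,"dz":-0.02,"hand":-1},{"wx":0,"wy":0,"wz":48,"dx":-0.328,"dy":-0.324,"dz":-0.02,"hand":-1},{"wx":0,"wy":0,"wz":48,"dx":-0.328,"dy":-0.324,"dz":-0.02,"hand":-1},{"wx":0,"wy":0,"wz":48,"dx":-0.328,"dy":-0.324,"dz":-0.02,"hand":-1},{"wx":0,"wy":0,"wz":48,"dx":-0.476,"dy":-0.22,"dz":0.13,"hand":-1},{"wx":0,"wy":0,"wz":48,"dx":-0.476,"dy":-0.22,"dz":0.13,"hand":-1},{"wx":0,"wy":0,"wz":48,"dx":-0.476,"dy":-0.22,"dz":0.13,"hand":-1},{"wx":0,"wy":0,"wz":48,"dx":-0.476,"dy":-0.22,"dz":0.13,"hand":-1},{"wx":0,"wy":0,"wz":48,"dx":-0.476,"dy":-0.22,"dz":0.13,"hand":-1},{"wx":0,"wy":0,"wz":48,"dx":-0.476,"dy":-0.22,"dz":0.13,"hand":-1},{"wx":0,"wy":0,"wz":48,"dx":-0.476,"dy":-0.22,"dz":0.13,"hand":-1}]'
python3 -c "
from h import *
print(delta(W(-.045,-.007,.035),99.57), np.round(sensors.state()['joint_pos'],2))"
```

```text
time: 2.72
tool_pos: [0.5608, 0.0858, 0.0956]
tool_rot: [-0.003, 0.646, 0.763, -0.003]
contact_force: [-0.8, -0.1, -0.5]
gripper_width: 0.001
(array([0.0033, 0.0006, 0.0606]), array([-0.44, -0.07, -0.07])) [ 0.02  0.04  1.86  0.    1.25 -0.15]
```

```bash
python3 -m pendant '[{"wx":0,"wy":0,"wz":0,"dx":0.0,"dy":0,"dz":0.035,"hand":-1},{"wx":0,"wy":0,"wz":0,"dx":0.0,"dy":0,"dz":0.063,"hand":-1},{"wx":0,"wy":0,"wz":0,"dx":0.0,"dy":0,"dz":0.063,"hand":-1},{"wx":0,"wy":0,"wz":0,"dx":0.0,"dy":0,"dz":0.063,"hand":-1}]'
python3 -c "
from h import *
t,r=tool(); print(r.as_matrix().round(4).tolist()); print(delta(W(-.045,-.007,.028),99.57), sensors.state()['contact_force'])
im,d=cams.grab_frame('scene'); u,v=[int(k) for k in pix('scene',(0.56,0.10,0.04))]
cv2.imwrite('pics/s2.png',cv2.resize(im[v-45:v+45,u-60:u+60,::-1],(800,600),interpolation=cv2.INTER_CUBIC))"
```

```text
time: 3.05
tool_pos: [0.5593, 0.0859, 0.0373]
tool_rot: [-0.001, 0.646, 0.763, -0.001]
contact_force: [0.3, 0.7, 0.0]
gripper_width: 0.001
[[-0.1657, 0.9862, -0.0037], [0.9862, 0.1657, -0.0], [0.0006, -0.0037, -1.0]]
(array([0.003 , 0.0016, 0.0093]), array([-0.21, -0.04, -0.03])) [0.31541048 0.66693754 0.03901764]
```

View pics/s2.png

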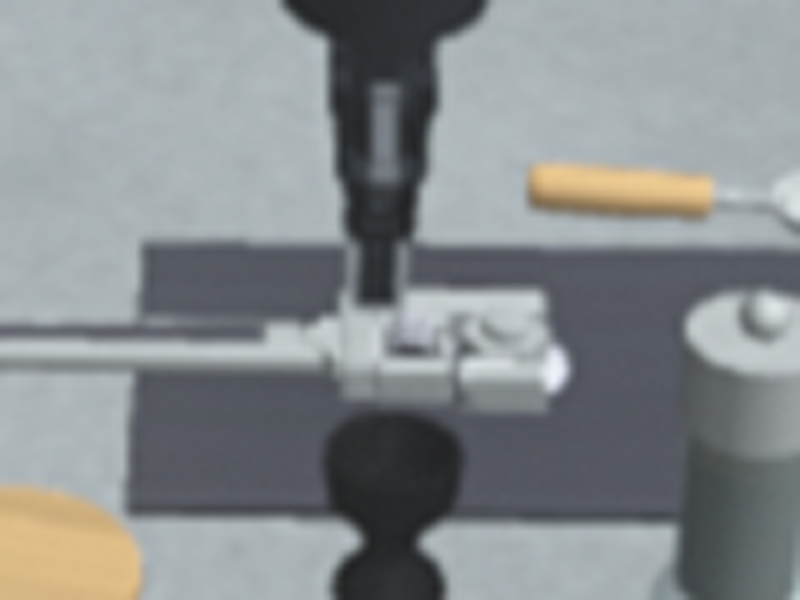

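```bash
python3 -m pendant '[{"wx":0,"wy":0,"wz":0,"dx":0.004,"dy":0.001,"dz":0.004,"hand":-1},{"wx":0,"wy":0,"wz":0,"dx":0.004,"dy":0.001,"dz":0.005,"hand":-1},{"wx":0,"wy":0,"wz":0,"dx":0.004,"dy":0.001,"dz":0.005,"hand":-1}]'; python3 -m pendant '[{"wx":0,"wy":0,"wz":0,"dx":0,"dy":0,"dz":0.001,"hand":-1},{"wx":0,"wy":0,"wz":0,"dx":0,"dy":0,"dz":0.001,"hand":-1}]'; python3 -m pendant '[{"wx":0,"wy":0,"wz":0,"dx":0,"dy":0,"dz":0.001,"hand":-1},{"wx":0,"wy":0,"wz":0,"dx":0,"dy":0,"dz":0.001,"hand":-1}]'
```

```text
time: 3.35
tool_pos: [0.5623, 0.09, 0.035]
tool_rot: [0.001, 0.646, 0.763, 0.001]
contact_force: [-0.1, -0.3, 0.2]
gripper_width: -0.001
time: 3.52
tool_pos: [0.5617, 0.0897, 0.033]
tool_rot: [0.0, 0.646, 0.763, 0.0]
contact_force: [0.2, -0.3, -0.0]
gripper_width: -0.005
time: 3.68
tool_pos: [0.5613, 0.0896, 0.0313]
tool_rot: [-0.0, 0.646, 0.763, -0.0]
contact_force: [-0.3, -0.9, -0.2]
gripper_width: -0.002
```

```bash
for i in 1; do python3 -m pendant '[{"wx":0,"wy":0,"wz":0,"dx":0.001,"dy":0,"dz":0.002,"hand":-1},{"wx":0,"wy":0,"wz":0,"dx":0.001,"dy":0,"dz":0.002,"hand":-1}]'; done;  python3 -m pendant '[{"wx":0,"wy":0,"wz":0,"dx":0,"dy":0,"dz":0.001,"hand":-1},{"wx":0,"wy":0,"wz":0,"dx":0,"dy":0,"dz":0.001,"hand":-1}]';  python3 -m pendant '[{"wx":0,"wy":0,"wz":0,"dx":0,"dy":0,"dz":0.001,"hand":-1},{"wx":0,"wy":0,"wz":0,"dx":0,"dy":0,"dz":0.001,"hand":-1}]'
```

```text
time: 3.85
tool_pos: [0.5609, 0.0907, 0.0289]
tool_rot: [-0.0, 0.646, 0.763, -0.0]
contact_force: [0.1, 0.2, 0.9]
gripper_width: 0.0
time: 4.02
tool_pos: [0.5611, 0.0907, 0.0281]
tool_rot: [-0.0, 0.646, 0.763, -0.0]
contact_force: [-0.1, 0.1, 1.0]
gripper_width: -0.002
time: 4.18
tool_pos: [0.5613, 0.0906, 0.0278]
tool_rot: [-0.0, 0.646, 0.763, -0.0]
contact_force: [-2.0, -0.2, 3.4]
gripper_width: 0.002
```

```bash
python3 -m pendant '[{"wx":0,"wy":0,"wz":0,"dx":0,"dy":0,"dz":0.001,"hand":-1},{"wx":0,"wy":0,"wz":0,"dx":0,"dy":0,"dz":0.0015,"hand":-1},{"wx":0,"wy":0,"wz":0,"dx":0,"dy":0,"dz":0.0015,"hand":-1}]'
```

```text
time: 4.43
tool_pos: [0.5615, 0.0907, 0.0275]
tool_rot: [-0.0, 0.646, 0.763, -0.0]
contact_force: [-5.2, -0.6, 10.3]
gripper_width: 0.002
```

```bash
python3 -m pendant '[{"wx":0,"wy":0,"wz":0,"dx":0.001,"dy":-0.001,"dz":-0.0003,"hand":-1},{"wx":0,"wy":0,"wz":0,"dx":0.003,"dy":-0.0015,"dz":-0.0003,"hand":-1},{"wx":0,"wy":0,"wz":0,"dx":0.005,"dy":-0.0015,"dz":-0.0003,"hand":-1},{"wx":0,"wy":0,"wz":0,"dx":0.006,"dy":-0.0015,"dz":-0.0003,"hand":-1}]'
```

```text
time: 4.77
tool_pos: [0.5606, 0.0947, 0.0278]
tool_rot: [0.003, 0.646, 0.764, -0.0]
contact_force: [0.7, -6.5, 7.0]
gripper_width: 0.002
```

```bash
python3 -m pendant '[{"wx":0,"wy":0,"wz":0,"dx":0.002,"dy":0,"dz":0.0004,"hand":-1},{"wx":0,"wy":0,"wz":0,"dx":0.004,"dy":0,"dz":0.0004,"hand":-1},{"wx":0,"wy":0,"wz":0,"dx":0.006,"dy":0,"dz":0.0004,"hand":-1}]';python3 -m pendant '[{"wx":0,"wy":0,"wz":0,"dx":0.002,"dy":0,"dz":0,"hand":-1},{"wx":0,"wy":0,"wz":0,"dx":0.004,"dy":0,"dz":0,"hand":-1},{"wx":0,"wy":0,"wz":0,"dx":0.005,"dy":0,"dz":0,"hand":-1}]'
python3 -c "
from h import *
im,d=cams.grab_frame('scene'); u,v=[int(k) for k in pix('scene',(0.56,0.10,0.04))]
cv2.imwrite('pics/s3.png',cv2.resize(im[v-45:v+45,u-60:u+60,::-1],(800,600),interpolation=cv2.INTER_CUBIC))"
```

```text
time: 5.02
tool_pos: [0.5596, 0.1005, 0.0278]
tool_rot: [0.003, 0.646, 0.763, -0.0]
contact_force: [-1.9, -6.6, 7.7]
gripper_width: -0.001
time: 5.27
tool_pos: [0.5587, 0.1056, 0.0278]
tool_rot: [0.002, 0.646, 0.764, -0.0]
contact_force: [-1.9, -7.5, 8.3]
gripper_width: 0.001
```

View pics/s3.png

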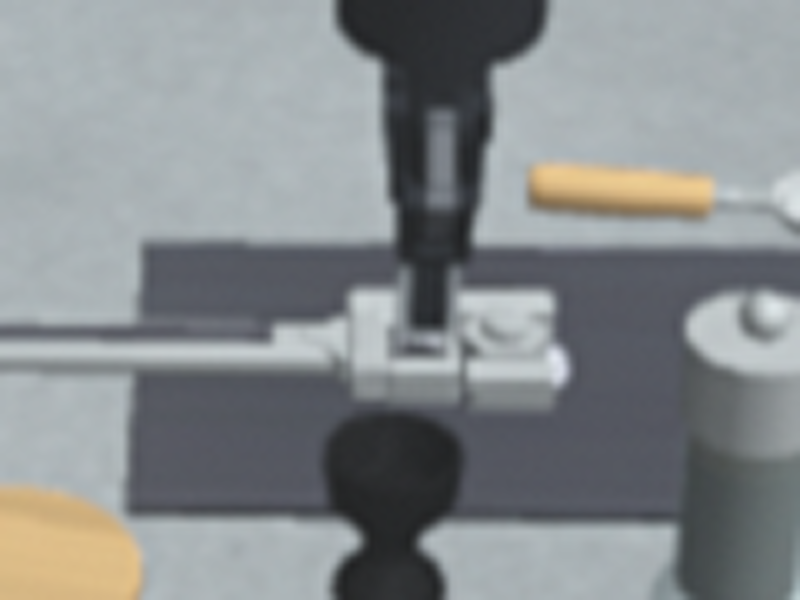

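```bash
python3 -m pendant '[{"wx":0,"wy":0,"wz":0,"dx":0.002,"dy":0,"dz":0,"hand":-1},{"wx":0,"wy":0,"wz":0,"dx":0.004,"dy":0,"dz":0,"hand":-1}]'; python3 -m pendant '[{"wx":0,"wy":0,"wz":0,"dx":0,"dy":0,"dz":-0.008,"hand":-1},{"wx":0,"wy":0,"wz":0,"dx":0,"dy":-0.0005,"dz":-0.010,"hand":-1},{"wx":0,"wy":0,"wz":0,"dx":-0.01,"dy":-0.0005,"dz":-0.01,"hand":-1},{"wx":0,"wy":0,"wz":0,"dx":-0.02,"dy":-0.0005,"dz":-0.01,"hand":-1},{"wx":0,"wy":0,"wz":0,"dx":-0.02,"dy":-0.0005,"dz":-0.006,"hand":-1},{"wx":0,"wy":0,"wz":0,"dx":-0.02,"dy":-0.0005,"dz":-0.003,"hand":-1},{"wx":0,"wy":0,"wz":0,"dx":-0.02,"dy":-0.0005,"dz":-0.001,"hand":-1},{"wx":0,"wy":0,"wz":0,"dx":-0.02,"dy":-0.001,"dz":0,"hand":-1},{"wx":0,"wy":0,"wz":0,"dx":-0.02,"dy":-0.001,"dz":0,"hand":-1}]'
```

```text
time: 5.48
tool_pos: [0.5581, 0.1093, 0.0278]
tool_rot: [0.002, 0.646, 0.763, -0.0]
contact_force: [-0.8, -6.5, 8.2]
gripper_width: 0.003
time: 6.23
tool_pos: [0.5589, 0.0908, 0.0267]
tool_rot: [0.0, 0.646, 0.763, -0.0]
contact_force: [-3.5, -2.1, 8.2]
gripper_width: 0.001
```

```bash
python3 -m pendant '[{"wx":0,"wy":0,"wz":0,"dx":0.003,"dy":-0.0005,"dz":0,"hand":-1},{"wx":0,"wy":0,"wz":0,"dx":0.006,"dy":-0.001,"dz":0,"hand":-1},{"wx":0,"wy":0,"wz":0,"dx":0.009,"dy":-0.001,"dz":0.000,"hand":-1}]';python3 -m pendant '[{"wx":0,"wy":0,"wz":0,"dx":0.003,"dy":0,"dz":0,"hand":-1},{"wx":0,"wy":0,"wz":0,"dx":0.006,"dy":0,"dz":0,"hand":-1},{"wx":0,"wy":0,"wz":0,"dx":0.009,"dy":0,"dz":0.000,"hand":-1},{"wx":0,"wy":0,"wz":0,"dx":0.011,"dy":0,"dz":0.000,"hand":-1}]'
```

```text
time: 6.48
tool_pos: [0.5577, 0.0981, 0.0278]
tool_rot: [0.002, 0.646, 0.763, -0.001]
contact_force: [-2.3, -6.6, 11.2]
gripper_width: 0.001
time: 6.82
tool_pos: [0.5558, 0.1093, 0.0277]
tool_rot: [0.002, 0.646, 0.764, -0.001]
contact_force: [-2.3, -6.5, 10.3]
gripper_width: -0.002
```

```bash
python3 -m pendant '[{"wx":0,"wy":0,"wz":0,"dx":0,"dy":0,"dz":-0.008,"hand":-1},{"wx":0,"wy":0,"wz":0,"dx":0,"dy":0.001,"dz":-0.010,"hand":-1},{"wx":0,"wy":0,"wz":0,"dx":-0.01,"dy":0.001,"dz":-0.01,"hand":-1},{"wx":0,"wy":0,"wz":0,"dx":-0.02,"dy":0.001,"dz":-0.01,"hand":-1},{"wx":0,"wy":0,"wz":0,"dx":-0.02,"dy":0.001,"dz":-0.006,"hand":-1},{"wx":0,"wy":0,"wz":0,"dx":-0.02,"dy":0.001,"dz":-0.003,"hand":-1},{"wx":0,"wy":0,"wz":0,"dx":-0.02,"dy":0.0005,"dz":-0.001,"hand":-1},{"wx":0,"wy":0,"wz":0,"dx":-0.02,"dy":0,"dz":-0.0006,"hand":-1},{"wx":0,"wy":0,"wz":0,"dx":-0.017,"dy":0,"dz":-0.0006,"hand":-1},{"wx":0,"wy":0,"wz":0,"dx":-0.014,"dy":0,"dz":-0.0006,"hand":-1},{"wx":0,"wy":0,"wz":0,"dx":-0.011,"dy":0,"dz":-0.0006,"hand":-1}]'; python3 -m pendant '[{"wx":0,"wy":0,"wz":0,"dx":0.003,"dy":0,"dz":0,"hand":-1},{"wx":0,"wy":0,"wz":0,"dx":0.006,"dy":0,"dz":0,"hand":-1}]';python3 -m pendant '[{"wx":0,"wy":0,"wz":0,"dx":0.003,"dy":0,"dz":0,"hand":-1},{"wx":0,"wy":0,"wz":0,"dx":0.005,"dy":0,"dz":0.000,"hand":-1}]'
python3 -c "
from h import *
im,d=cams.grab_frame('top'); cv2.imwrite('pics/t4.png',im[144:294,97:297,::-1])
im,d=cams.grab_frame('scene'); u,v=[int(k) for k in pix('scene',(0.56,0.10,0.02))]
cv2.imwrite('pics/s4.png',cv2.resize(im[v-45:v+45,u-60:u+60,::-1],(800,600),interpolation=cv2.INTER_CUBIC))"
```

```text
time: 7.73
tool_pos: [0.557, 0.0981, 0.0278]
tool_rot: [0.002, 0.646, 0.764, -0.001]
contact_force: [-2.8, -6.9, 9.5]
gripper_width: -0.004
time: 7.9
tool_pos: [0.5561, 0.1042, 0.0278]
tool_rot: [0.002, 0.646, 0.764, -0.001]
contact_force: [-2.3, -7.4, 9.4]
gripper_width: 0.007
time: 8.07
tool_pos: [0.5554, 0.1093, 0.0278]
tool_rot: [0.002, 0.646, 0.764, -0.001]
contact_force: [-1.6, -6.7, 8.6]
gripper_width: 0.004
```

View pics/s4.png

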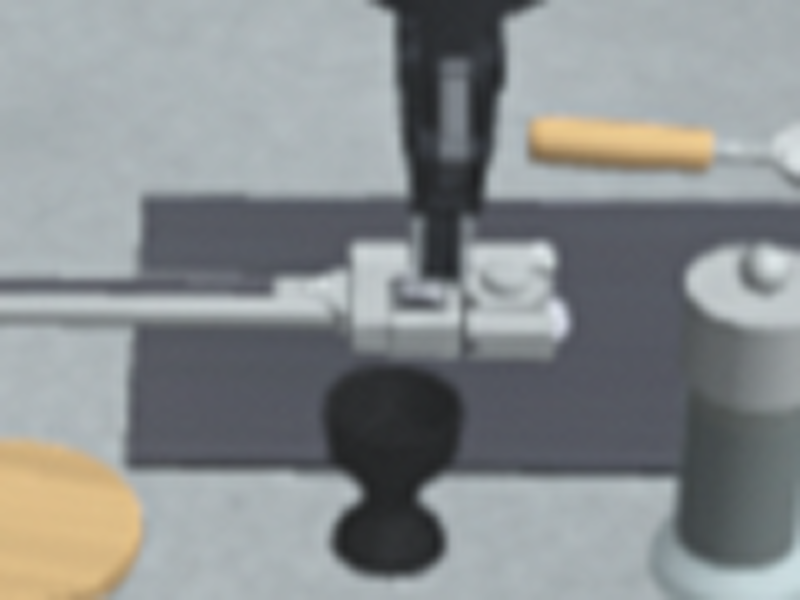

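```bash
python3 -m pendant '[{"wx":0,"wy":0,"wz":0,"dx":0,"dy":0,"dz":-0.008,"hand":-1},{"wx":0,"wy":0,"wz":0,"dx":0,"dy":0.001,"dz":-0.010,"hand":-1},{"wx":0,"wy":0,"wz":0,"dx":-0.01,"dy":0.001,"dz":-0.01,"hand":-1},{"wx":0,"wy":0,"wz":0,"dx":-0.02,"dy":0.001,"dz":-0.01,"hand":-1},{"wx":0,"wy":0,"wz":0,"dx":-0.02,"dy":0.001,"dz":-0.006,"hand":-1},{"wx":0,"wy":0,"wz":0,"dx":-0.02,"dy":0.001,"dz":-0.003,"hand":-1},{"wx":0,"wy":0,"wz":0,"dx":-0.02,"dy":0.0005,"dz":-0.001,"hand":-1},{"wx":0,"wy":0,"wz":0,"dx":-0.02,"dy":0,"dz":0,"hand":-1},{"wx":0,"wy":0,"wz":0,"dx":-0.017,"dy":0,"dz":0,"hand":-1},{"wx":0,"wy":0,"wz":0,"dx":-0.014,"dy":0,"dz":0,"hand":-1}]'; python3 -m pendant '[{"wx":0,"wy":0,"wz":0,"dx":0.003,"dy":0,"dz":0,"hand":-1},{"wx":0,"wy":0,"wz":0,"dx":0.006,"dy":0,"dz":0,"hand":-1}]';python3 -m pendant '[{"wx":0,"wy":0,"wz":0,"dx":0.003,"dy":0,"dz":0,"hand":-1},{"wx":0,"wy":0,"wz":0,"dx":0.005,"dy":0,"dz":0.000,"hand":-1}]';python3 -m pendant '[{"wx":0,"wy":0,"wz":0,"dx":0.003,"dy":0,"dz":0,"hand":-1}]'
```

```text
time: 9.0
tool_pos: [0.5576, 0.0948, 0.0277]
tool_rot: [0.002, 0.646, 0.764, -0.002]
contact_force: [-3.0, -8.0, 10.0]
gripper_width: -0.003
time: 9.17
tool_pos: [0.5566, 0.1012, 0.0278]
tool_rot: [0.002, 0.646, 0.764, -0.001]
contact_force: [-2.8, -6.8, 8.7]
gripper_width: -0.001
time: 9.33
tool_pos: [0.5559, 0.1062, 0.0278]
tool_rot: [0.002, 0.646, 0.764, -0.001]
contact_force: [-2.5, -7.9, 8.3]
gripper_width: -0.003
time: 9.42
tool_pos: [0.5554, 0.1089, 0.0278]
tool_rot: [0.002, 0.646, 0.764, -0.001]
contact_force: [-1.7, -9.3, 8.2]
gripper_width: -0.002
```

```bash
python3 -m pendant '[{"wx":0,"wy":0,"wz":0,"dx":0,"dy":0,"dz":-0.008,"hand":-1},{"wx":0,"wy":0,"wz":0,"dx":0,"dy":0.001,"dz":-0.010,"hand":-1},{"wx":0,"wy":0,"wz":0,"dx":-0.01,"dy":0.001,"dz":-0.01,"hand":-1},{"wx":0,"wy":0,"wz":0,"dx":-0.02,"dy":0.001,"dz":-0.01,"hand":-1},{"wx":0,"wy":0,"wz":0,"dx":-0.02,"dy":0.001,"dz":-0.006,"hand":-1},{"wx":0,"wy":0,"wz":0,"dx":-0.02,"dy":0.001,"dz":-0.003,"hand":-1},{"wx":0,"wy":0,"wz":0,"dx":-0.02,"dy":0.0005,"dz":-0.001,"hand":-1},{"wx":0,"wy":0,"wz":0,"dx":-0.02,"dy":0,"dz":0,"hand":-1},{"wx":0,"wy":0,"wz":0,"dx":-0.018,"dy":0,"dz":0,"hand":-1},{"wx":0,"wy":0,"wz":0,"dx":-0.016,"dy":0,"dz":0,"hand":-1}]'; python3 -m pendant '[{"wx":0,"wy":0,"wz":0,"dx":0.002,"dy":0,"dz":0,"hand":-1}]';python3 -m pendant '[{"wx":0,"wy":0,"wz":0,"dx":0.002,"dy":0,"dz":0,"hand":-1}]';python3 -m pendant '[{"wx":0,"wy":0,"wz":0,"dx":0.002,"dy":0,"dz":0,"hand":-1}]'
```

```text
time: 10.25
tool_pos: [0.5579, 0.0925, 0.0272]
tool_rot: [0.003, 0.645, 0.764, -0.002]
contact_force: [-0.5, -11.8, 7.5]
gripper_width: -0.005
time: 10.33
tool_pos: [0.5577, 0.0943, 0.0277]
tool_rot: [0.003, 0.646, 0.764, -0.002]
contact_force: [-2.5, -10.2, 10.6]
gripper_width: -0.0
time: 10.42
tool_pos: [0.5573, 0.0965, 0.0278]
tool_rot: [0.002, 0.646, 0.764, -0.002]
contact_force: [-2.3, -9.4, 9.1]
gripper_width: -0.002
time: 10.5
tool_pos: [0.557, 0.0986, 0.0278]
tool_rot: [0.002, 0.646, 0.764, -0.002]
contact_force: [-2.6, -9.7, 9.3]
gripper_width: 0.002
```

```bash
python3 -m pendant '[{"wx":0,"wy":0,"wz":0,"dx":0,"dy":0,"dz":-0.01,"hand":-1},{"wx":0,"wy":0,"wz":0,"dx":0,"dy":0,"dz":-0.045,"hand":-1},{"wx":0,"wy":0,"wz":0,"dx":-0.04,"dy":0.01,"dz":-0.07,"hand":-1},{"wx":0,"wy":0,"wz":0,"dx":-0.08,"dy":0.02,"dz":-0.07,"hand":-1},{"wx":0,"wy":0,"wz":0,"dx":-0.12,"dy":0.034,"dz":-0.07,"hand":-1},{"wx":0,"wy":0,"wz":0,"dx":-0.15,"dy":0.034,"dz":-0.07,"hand":-1},{"wx":0,"wy":0,"wz":0,"dx":-0.15,"dy":0.034,"dz":-0.07,"hand":-1}]'
python3 -c "
from h import *
im,d=cams.grab_frame('top'); cv2.imwrite('pics/t5.png',cv2.resize(im[144:294,97:297,::-1],(800,600),interpolation=cv2.INTER_CUBIC))
for t in('nut_top','worm_top','handle_mid','wrench'): print(t,[(np.round(x['position'],3),round(x['score'],2)) for x in finder.look_for('top',t)[:2]])
print(delta(W(-.19,-.04,.01),99.57))"
```

```text
time: 11.08
tool_pos: [0.6159, -0.0466, 0.097]
tool_rot: [0.001, 0.648, 0.762, -0.0]
contact_force: [-1.3, 0.5, 0.2]
gripper_width: -0.001
nut_top [(array([0.546, 0.133, 0.023]), 0.45)]
worm_top [(array([0.556, 0.113, 0.023]), 0.89)]
handle_mid [(array([0.548, 0.111, 0.028]), 0.76)]
wrench []
(array([-0.0088,  0.0021,  0.0858]), array([-0.06, -0.05,  0.02]))
```

View pics/t5.png

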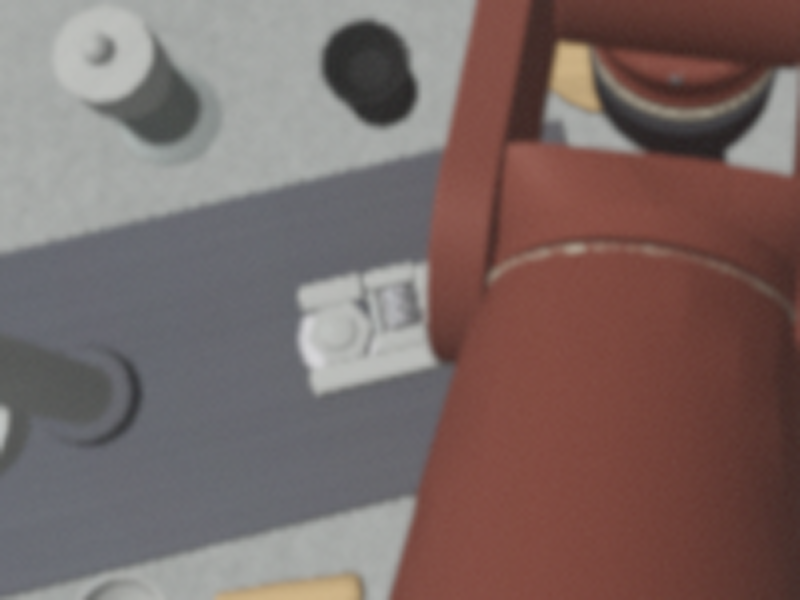

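```bash
python3 -m pendant '[{"wx":0,"wy":0,"wz":0,"dx":-0.006,"dy":0.002,"dz":0.035,"hand":-1},{"wx":0,"wy":0,"wz":0,"dx":-0.006,"dy":0.002,"dz":0.07,"hand":-1},{"wx":0,"wy":0,"wz":0,"dx":-0.006,"dy":0.002,"dz":0.082,"hand":-1},{"wx":0,"wy":0,"wz":0,"dx":-0.006,"dy":0.002,"dz":0.082,"hand":-1},{"wx":0,"wy":0,"wz":0,"dx":-0.006,"dy":0.002,"dz":0.082,"hand":-1}]'
python3 -c "
from h import *
print(delta(W(-.19,-.04,.008),99.57))
im,d=cams.grab_frame('scene'); u,v=[int(k) for k in pix('scene',(0.59,-0.0,0.02))]
cv2.imwrite('pics/s6.png',cv2.resize(im[v-60:v+60,u-80:u+80,::-1],(800,600),interpolation=cv2.INTER_CUBIC))"
```

```text
time: 11.75
tool_pos: [0.6165, -0.0459, 0.0139]
tool_rot: [-0.001, 0.646, 0.764, -0.0]
contact_force: [0.1, 0.1, 0.1]
gripper_width: -0.001
(array([-0.0025,  0.0001,  0.0059]), array([-0.09, -0.04,  0.02]))
```

View pics/s6.png

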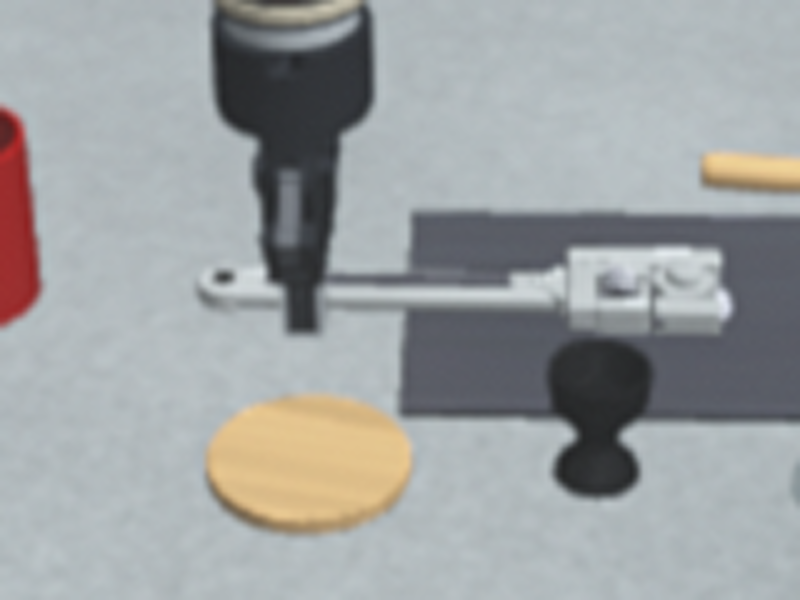

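```bash
python3 -m pendant '[{"wx":0,"wy":0,"wz":0,"dx":-0.002,"dy":-0.003,"dz":0.004,"hand":-1},{"wx":0,"wy":0,"wz":0,"dx":-0.002,"dy":-0.007,"dz":0.004,"hand":-1},{"wx":0,"wy":0,"wz":0,"dx":-0.002,"dy":-0.01,"dz":0.004,"hand":-1}]';python3 -m pendant '[{"wx":0,"wy":0,"wz":0,"dx":0,"dy":-0.003,"dz":0,"hand":-1},{"wx":0,"wy":0,"wz":0,"dx":0,"dy":-0.006,"dz":0,"hand":-1}]'; python3 -m pendant '[{"wx":0,"wy":0,"wz":0,"dx":0,"dy":-0.003,"dz":0,"hand":-1},{"wx":0,"wy":0,"wz":0,"dx":0,"dy":-0.006,"dz":0,"hand":-1}]'
```

```text
time: 12.05
tool_pos: [0.6081, -0.0509, 0.0117]
tool_rot: [0.001, 0.646, 0.763, 0.0]
contact_force: [-0.9, 0.5, -0.0]
gripper_width: -0.002
time: 12.22
tool_pos: [0.6027, -0.0519, 0.0113]
tool_rot: [0.001, 0.646, 0.763, 0.001]
contact_force: [3.1, 0.2, -0.6]
gripper_width: 0.003
time: 12.38
tool_pos: [0.5969, -0.053, 0.0112]
tool_rot: [0.001, 0.646, 0.763, 0.001]
contact_force: [4.9, 0.1, 0.2]
gripper_width: 0.002
```

```bash
python3 -m pendant '[{"wx":0,"wy":0,"wz":1.25,"dx":-0.0004,"dy":-0.0042,"dz":0,"hand":-1},{"wx":0,"wy":0,"wz":2.5,"dx":-0.0007,"dy":-0.0083,"dz":0,"hand":-1},{"wx":0,"wy":0,"wz":3.75,"dx":-0.0009,"dy":-0.0125,"dz":0,"hand":-1},{"wx":0,"wy":0,"wz":5,"dx":-0.001,"dy":-0.0167,"dz":0,"hand":-1}]'; python3 -m pendant '[{"wx":0,"wy":0,"wz":1.25,"dx":-0.0004,"dy":-0.0042,"dz":0,"hand":-1},{"wx":0,"wy":0,"wz":2.5,"dx":-0.0007,"dy":-0.0083,"dz":0,"hand":-1},{"wx":0,"wy":0,"wz":3.75,"dx":-0.0009,"dy":-0.0125,"dz":0,"hand":-1},{"wx":0,"wy":0,"wz":5,"dx":-0.001,"dy":-0.0167,"dz":0,"hand":-1}]'
python3 -m pendant '[{"wx":0,"wy":0,"wz":1.25,"dx":-0.0004,"dy":-0.0042,"dz":0,"hand":-1},{"wx":0,"wy":0,"wz":2.5,"dx":-0.0007,"dy":-0.0083,"dz":0,"hand":-1},{"wx":0,"wy":0,"wz":3.75,"dx":-0.0009,"dy":-0.0125,"dz":0,"hand":-1},{"wx":0,"wy":0,"wz":5,"dx":-0.001,"dy":-0.0167,"dz":0,"hand":-1}]'
python3 -c "
from h import *
t,r=tool(); v=t[:2]-N; print(np.hypot(*v),np.degrees(np.arctan2(v[1],v[0])), r.inv().apply(sensors.state()['contact_force']))"
```

```text
time: 12.72
tool_pos: [0.5801, -0.0566, 0.0111]
tool_rot: [0.001, 0.68, 0.734, 0.001]
contact_force: [5.5, 0.2, 2.5]
gripper_width: 0.0
time: 13.05
tool_pos: [0.5636, -0.0587, 0.0111]
tool_rot: [0.001, 0.711, 0.703, 0.001]
contact_force: [5.7, 1.3, 3.0]
gripper_width: -0.002
time: 13.38
tool_pos: [0.5469, -0.0593, 0.0111]
tool_rot: [0.001, 0.741, 0.671, 0.001]
contact_force: [5.3, 1.4, 2.2]
gripper_width: -0.002
0.19170327339407262 -89.73506582921394 [ 1.95652301  5.10865164 -2.2038256 ]
```

```bash
python3 -m pendant '[{"wx":0,"wy":0,"wz":1.25,"dx":-0.0004,"dy":-0.0042,"dz":0,"hand":-1},{"wx":0,"wy":0,"wz":2.5,"dx":-0.0007,"dy":-0.0083,"dz":-0.0005,"hand":-1},{"wx":0,"wy":0,"wz":3.75,"dx":-0.0009,"dy":-0.0125,"dz":-0.0005,"hand":-1},{"wx":0,"wy":0,"wz":5,"dx":-0.001,"dy":-0.0167,"dz":-0.0005,"hand":-1}]'; python3 -m pendant '[{"wx":0,"wy":0,"wz":1.25,"dx":-0.0004,"dy":-0.0042,"dz":0,"hand":-1},{"wx":0,"wy":0,"wz":2.5,"dx":-0.0007,"dy":-0.0083,"dz":0,"hand":-1},{"wx":0,"wy":0,"wz":3.3,"dx":-0.0008,"dy":-0.011,"dz":0,"hand":-1},{"wx":0,"wy":0,"wz":4,"dx":-0.0009,"dy":-0.0133,"dz":0,"hand":-1},{"wx":0,"wy":0,"wz":4.5,"dx":-0.001,"dy":-0.015,"dz":0,"hand":-1}]'
python3 -c "
from h import *
t,r=tool(); v=t[:2]-N; print(np.hypot(*v),np.degrees(np.arctan2(v[1],v[0])), r.inv().apply(sensors.state()['contact_force']))"
```

```text
time: 13.72
tool_pos: [0.5296, -0.0584, 0.0111]
tool_rot: [-0.0, 0.77, 0.639, 0.001]
contact_force: [5.1, 2.3, 2.1]
gripper_width: -0.003
time: 14.13
tool_pos: [0.5148, -0.0567, 0.0112]
tool_rot: [0.0, 0.794, 0.608, 0.001]
contact_force: [6.0, 1.8, 1.3]
gripper_width: -0.006
0.19166556907821733 -99.36331180361316 [ 3.30235753  5.3335849  -1.310917  ]
```

```bash
python3 -m pendant '[{"wx":0,"wy":0,"wz":0.5,"dx":-0.0001,"dy":-0.0017,"dz":0,"hand":-1},{"wx":0,"wy":0,"wz":1,"dx":-0.0003,"dy":-0.0033,"dz":0,"hand":-1}]'; python3 -m pendant '[{"wx":0,"wy":0,"wz":0.5,"dx":-0.0001,"dy":-0.0017,"dz":0,"hand":-1},{"wx":0,"wy":0,"wz":1,"dx":-0.0003,"dy":-0.0033,"dz":0,"hand":-1}]';python3 -m pendant '[{"wx":0,"wy":0,"wz":0.5,"dx":-0.0001,"dy":-0.0015,"dz":0,"hand":-1}]'
python3 -c "
from h import *
t,r=tool(); v=t[:2]-N; print(np.hypot(*v),np.degrees(np.arctan2(v[1],v[0])), r.inv().apply(sensors.state()['contact_force']))"
```

```text
time: 14.3
tool_pos: [0.5116, -0.0562, 0.0112]
tool_rot: [0.0, 0.799, 0.601, 0.001]
contact_force: [4.7, 1.1, 1.6]
gripper_width: 0.002
time: 14.47
tool_pos: [0.5084, -0.0556, 0.0111]
tool_rot: [0.0, 0.804, 0.594, 0.001]
contact_force: [5.5, 1.9, 1.6]
gripper_width: -0.001
time: 14.55
tool_pos: [0.5069, -0.0553, 0.0112]
tool_rot: [0.0, 0.807, 0.591, 0.001]
contact_force: [4.9, 1.9, 2.0]
gripper_width: -0.001
0.1917635542946551 -101.76065124462383 [ 3.33716382  4.11658557 -1.9981085 ]
```

```bash
for k in 1; do python3 -m pendant '[{"wx":0,"wy":0,"wz":0.5,"dx":-0.0001,"dy":-0.0015,"dz":0,"hand":-1}]'; python3 -m pendant '[{"wx":0,"wy":0,"wz":0.5,"dx":-0.0001,"dy":-0.0015,"dz":0,"hand":-1}]';python3 -m pendant '[{"wx":0,"wy":0,"wz":0.4,"dx":-0.0001,"dy":-0.0012,"dz":0,"hand":-1}]'; done
python3 -c "
from h import *
t,r=tool(); v=t[:2]-N; print(np.hypot(*v),np.degrees(np.arctan2(v[1],v[0])), r.inv().apply(sensors.state()['contact_force']))"
```

```text
time: 14.63
tool_pos: [0.5055, -0.055, 0.0112]
tool_rot: [0.0, 0.81, 0.587, 0.001]
contact_force: [5.2, 1.4, 1.3]
gripper_width: -0.0
time: 14.72
tool_pos: [0.504, -0.0547, 0.0112]
tool_rot: [0.0, 0.812, 0.584, 0.001]
contact_force: [5.7, 1.5, 0.8]
gripper_width: 0.001
time: 14.8
tool_pos: [0.5028, -0.0544, 0.0112]
tool_rot: [0.0, 0.814, 0.581, 0.001]
contact_force: [5.6, 1.2, 2.3]
gripper_width: -0.005
0.19172780066244885 -103.00690851897139 [ 2.99541782  4.86321274 -2.25373509]
```

```bash
python3 -m pendant '[{"wx":0,"wy":0,"wz":0.4,"dx":-0.0001,"dy":-0.0012,"dz":0,"hand":-1}]'; python3 -m pendant '[{"wx":0,"wy":0,"wz":0.4,"dx":-0.0001,"dy":-0.0012,"dz":0,"hand":-1}]';python3 -m pendant '[{"wx":0,"wy":0,"wz":0.3,"dx":-0.0001,"dy":-0.001,"dz":0,"hand":-1}]'
python3 -c "
from h import *
t,r=tool(); v=t[:2]-N; print(np.hypot(*v),np.degrees(np.arctan2(v[1],v[0])), r.inv().apply(sensors.state()['contact_force']))"
```

```text
time: 14.88
tool_pos: [0.5017, -0.0541, 0.0112]
tool_rot: [0.0, 0.816, 0.578, 0.001]
contact_force: [6.1, 0.8, 1.3]
gripper_width: -0.001
time: 14.97
tool_pos: [0.5005, -0.0538, 0.0112]
tool_rot: [0.0, 0.818, 0.575, 0.001]
contact_force: [5.4, 0.9, 1.4]
gripper_width: 0.002
time: 15.05
tool_pos: [0.4995, -0.0536, 0.0112]
tool_rot: [0.0, 0.82, 0.573, 0.001]
contact_force: [4.4, 1.5, 1.7]
gripper_width: -0.001
0.19169094714462426 -104.02537644390736 [ 2.93862789  3.65527304 -1.67139449]
```

```bash
python3 -m pendant '[{"wx":0,"wy":0,"wz":0.3,"dx":-0.0001,"dy":-0.001,"dz":0,"hand":-1}]'; python3 -m pendant '[{"wx":0,"wy":0,"wz":0.3,"dx":-0.0001,"dy":-0.001,"dz":0,"hand":-1}]';python3 -m pendant '[{"wx":0,"wy":0,"wz":0.3,"dx":-0.0001,"dy":-0.001,"dz":0,"hand":-1}]'
python3 -c "
from h import *
t,r=tool(); v=t[:2]-N; print(np.hypot(*v),np.degrees(np.arctan2(v[1],v[0])), r.inv().apply(sensors.state()['contact_force']))"
```

```text
time: 15.13
tool_pos: [0.4986, -0.0534, 0.0112]
tool_rot: [0.0, 0.821, 0.571, 0.001]
contact_force: [5.3, 1.7, 2.2]
gripper_width: 0.003
time: 15.22
tool_pos: [0.4976, -0.0531, 0.0112]
tool_rot: [0.0, 0.823, 0.569, 0.001]
contact_force: [6.0, 2.0, 0.6]
gripper_width: -0.0
time: 15.3
tool_pos: [0.4967, -0.0528, 0.0111]
tool_rot: [0.0, 0.824, 0.566, 0.001]
contact_force: [6.0, 1.0, 1.1]
gripper_width: 0.007
0.19168334305732992 -104.91838040516302 [ 3.11720854  5.2841905  -1.06155638]
```

```bash
python3 -m pendant '[{"wx":0,"wy":0,"wz":0.3,"dx":-0.0001,"dy":-0.001,"dz":0,"hand":-1}]'; python3 -m pendant '[{"wx":0,"wy":0,"wz":0.3,"dx":-0.0001,"dy":-0.001,"dz":0,"hand":-1}]';python3 -m pendant '[{"wx":0,"wy":0,"wz":0.3,"dx":-0.0001,"dy":-0.001,"dz":0,"hand":-1}]';python3 -m pendant '[{"wx":0,"wy":0,"wz":0.3,"dx":-0.0001,"dy":-0.001,"dz":0,"hand":-1}]'
python3 -c "
from h import *
t,r=tool(); v=t[:2]-N; print(np.hypot(*v),np.degrees(np.arctan2(v[1],v[0])), r.inv().apply(sensors.state()['contact_force']))"
```

```text
time: 15.38
tool_pos: [0.4958, -0.0526, 0.0112]
tool_rot: [0.0, 0.826, 0.564, 0.001]
contact_force: [6.4, 1.3, 0.2]
gripper_width: -0.001
time: 15.47
tool_pos: [0.495, -0.0524, 0.0113]
tool_rot: [0.001, 0.827, 0.562, 0.001]
contact_force: [6.1, 0.3, 0.5]
gripper_width: 0.001
time: 15.55
tool_pos: [0.4943, -0.0522, 0.0113]
tool_rot: [0.001, 0.828, 0.56, 0.001]
contact_force: [7.9, 0.2, -0.2]
gripper_width: -0.003
time: 15.63
tool_pos: [0.4935, -0.052, 0.0113]
tool_rot: [0.001, 0.83, 0.558, 0.001]
contact_force: [8.0, 0.5, 0.1]
gripper_width: 0.001
0.1917569847951147 -105.88516120298063 [ 3.50868372  7.17013119 -0.02598106]
```

```bash
python3 -m pendant '[{"wx":0,"wy":0,"wz":0,"dx":0,"dy":-0.0004,"dz":0,"hand":-1},{"wx":0,"wy":0,"wz":0,"dx":0,"dy":-0.0004,"dz":0,"hand":-1}]'; python3 -m pendant '[{"wx":0,"wy":0,"wz":0,"dx":0,"dy":-0.0004,"dz":0,"hand":-1},{"wx":0,"wy":0,"wz":0,"dx":0,"dy":-0.0004,"dz":0,"hand":-1}]'
python3 -c "
from h import *
t,r=tool(); v=t[:2]-N; print(np.hypot(*v),np.degrees(np.arctan2(v[1],v[0])), r.inv().apply(sensors.state()['contact_force']))"
```

```text
time: 15.8
tool_pos: [0.4932, -0.052, 0.0114]
tool_rot: [0.001, 0.83, 0.558, 0.001]
contact_force: [7.8, -0.2, -1.8]
gripper_width: 0.0
time: 15.97
tool_pos: [0.493, -0.0519, 0.0114]
tool_rot: [0.001, 0.83, 0.558, 0.002]
contact_force: [8.3, -0.4, -1.0]
gripper_width: -0.002
0.19178556175265668 -106.04160698086363 [2.78970853 7.8358279  1.01915111]
```

```bash
python3 -m pendant '[{"wx":0,"wy":0,"wz":0,"dx":0,"dy":0.008,"dz":0,"hand":-1},{"wx":0,"wy":0,"wz":0,"dx":0,"dy":0.02,"dz":0,"hand":-1},{"wx":0,"wy":0,"wz":0,"dx":0,"dy":0.02,"dz":-0.03,"hand":-1},{"wx":0,"wy":0,"wz":0,"dx":0,"dy":0.02,"dz":-0.07,"hand":-1},{"wx":0,"wy":0,"wz":0,"dx":0,"dy":0.02,"dz":-0.1,"hand":-1},{"wx":0,"wy":0,"wz":0,"dx":-0.04,"dy":-0.02,"dz":-0.12,"hand":-1},{"wx":0,"wy":0,"wz":0,"dx":-0.08,"dy":-0.05,"dz":-0.14,"hand":-1},{"wx":0,"wy":0,"wz":0,"dx":-0.11,"dy":-0.08,"dz":-0.15,"hand":-1},{"wx":0,"wy":0,"wz":0,"dx":-0.14,"dy":-0.11,"dz":-0.15,"hand":-1},{"wx":0,"wy":0,"wz":0,"dx":-0.17,"dy":-0.14,"dz":-0.15,"hand":-1},{"wx":0,"wy":0,"wz":0,"dx":-0.17,"dy":-0.14,"dz":-0.15,"hand":-1},{"wx":0,"wy":0,"wz":0,"dx":-0.17,"dy":-0.14,"dz":-0.15,"hand":-1}]'
python3 -c "
from h import *
im,d=cams.grab_frame('top'); cv2.imwrite('pics/t7.png',cv2.resize(im[144:294,97:297,::-1],(800,600),interpolation=cv2.INTER_CUBIC))
for t in('eggcup','spoon','coaster','grinder','mug'): print(t,[(np.round(x['position'],3),round(x['score'],2)) for x in finder.look_for('top',t)[:1]])"
```

```text
time: 16.97
tool_pos: [0.2935, -0.1577, 0.1597]
tool_rot: [-0.001, 0.831, 0.556, -0.002]
contact_force: [-0.7, 0.5, -0.4]
gripper_width: 0.0
eggcup [(array([0.682, 0.114, 0.048]), 0.75)]
spoon [(array([0.416, 0.239, 0.019]), 0.83)]
coaster [(array([ 0.706, -0.021,  0.009]), 0.98)]
grinder [(array([0.671, 0.218, 0.108]), 0.59)]
mug [(array([ 0.605, -0.241,  0.045]), 0.65)]
```

View pics/t7.png

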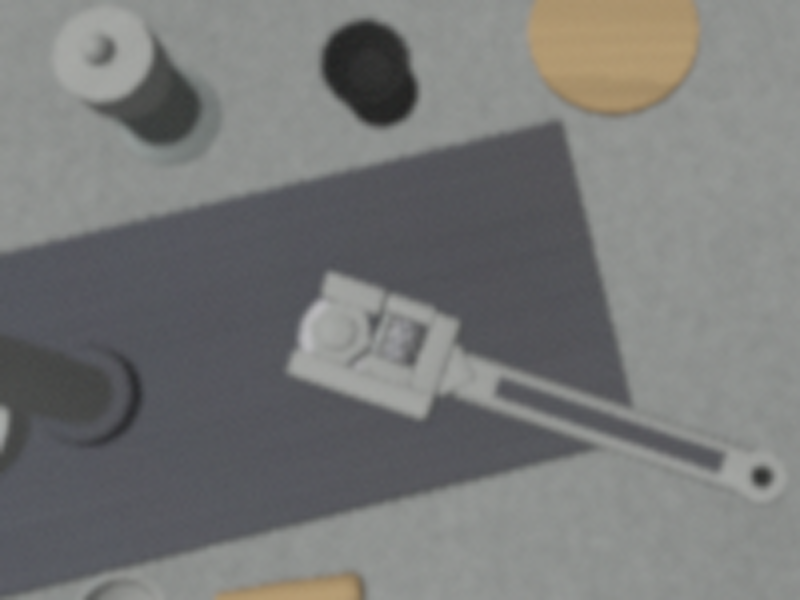

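```bash
python3 -c "
from h import *
C=lambda u,v,z: ray('top',97+(u+.5)/4-.5,144+(v+.5)/4-.5,z)
h=C(762,476,.02); n=C(338,333,.03); v=(h-n)[:2]; t=np.degrees(np.arctan2(v[1],v[0])); print(np.hypot(*v),t, 'turn from start', np.radians(-80.43-t))
# jaw faces along the mouth: head outer edges
j1=C(290,374,.024); j2=C(326,274,.024); print('jaw outer span',np.hypot(*(j1-j2)[:2]))
k1=C(319,392,.024); k2=C(303,281,.024); print('span at start',np.hypot(*(k1-k2)[:2]))
"
```

```text
0.2316478010464707 -112.33413663137634 turn from start 0.5568322292236494
jaw outer span 0.05524824149225338
span at start 0.05941454286407152
```

```bash
python3 -c "
from h import *
print(job.job_done(), sensors.state()['time'])"
```

```text
the job is handed in; nothing more can be done
the job is handed in; nothing more can be done
```

The jaws now fit the nut, the nut came up firm, and the wrench is lying flat on it with the arm clear. I handed the job in at about 17 s of the 72 s.

- **Closing the jaws:** I rolled the worm in four lifted fingertip strokes of about 18 mm each. A fifth stroke only skidded, with the drag up from about 6.5 N to 9.5 N. During this the wrench slid about 2 mm along its length on the nut. The picture shows the jaws about 4 mm narrower than at the start, with no gap visible at the nut.
- **Tightening:** I swung the handle clockwise at about 5 N. It stopped with a steady push of about 7.8 N across the handle and 8.3 N in all, which is above the 6 N needed and below 9 N. Then I backed off and lifted away.
- **Last checks:** The handle turned 0.557 rad by the picture, against 0.55 expected. The nut's turn could not be read directly. All five breakfast things are within about 2 mm of where they started, which is inside the measuring error, and the force on the tool is close to zero.
- **Disagreements:**
  - Downward pressure on the worm briefly read 10–11 N, just over the suggested 7–10 N.
  - The finger's own angle suggested a little more turn, about 0.58 rad; I put that down to the arm and handle giving slightly.

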